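# Load a spares carton on the roller track

### The job

The small plain carton stands on end in one bay of the low two-bay tray. Lift it out, stand it on end on the open bench and let go, then tip it over so that it lies on the bench on one of its two broad sides, and let go of it. Take it up again, set it lengthwise on the rollers at the upper end of the sloped roller track and let go there, so that it rolls down by itself to the stop; leave all the other things where they are.

Things in the scene. Friction and masses are not known exactly. Their poses are not given: they have to be found in the camera images.
- carton_mid (a point): Centre of the small light-grey cardboard carton, a solid block of 60 x 90 x 45 mm, about 0.12 kg, loose. Own x is the 60 mm direction, y the 90 mm direction (upright at the start, either end may count as up), z the 45 mm direction; the two broad sides (60 x 90 mm) are the faces square to z. At the start it stands on end in one of the tray's two bays, 5 mm above the bench.
- carton: The same carton; origin in the middle of one broad side (22.5 mm along -z from the centre), same axes.
- tray: Low open grey tray fixed to the bench, 96 mm (x) by 190 mm (y), 40 mm high, walls and floor 5 mm, split by a wall into two bays side by side, centred 47.5 mm either side of its middle along y. Origin under its centre, z up. The carton stands in one bay, the solder spool in the other. The bench between robot and tray is open, save for the roll of amber tape and, far left, the black tape.
- track: Sloped roller track fixed to the bench, low end towards the robot: 12 free-turning grey rollers, 16 mm thick, 74 mm long, 25 mm apart, between two aluminium side rails (4 mm thick, 76 mm apart inside) that rise 8 mm above the roller tops; slope 0.14 rad (8 degrees). A carton let go on the rollers rolls down by itself within about 2 s. Origin on the bench under its middle, x level towards the high end, z up.
- track_stop (a point): Point on the plane of the roller tops, mid-way between the rails, at the inner face of the stop, a plate that rises 24 mm above the roller tops across the low end. x points up the slope along the track, y to the left across it, z square to the roller tops. A carton at the stop has its centre 45 mm from it along x.
- track_load (a point): Point on the plane of the roller tops, mid-way between the rails, 240 mm up the slope from the stop: a good place for the carton's centre to be above when it is let go. Same axes as the stop point. The rails end 80 mm farther up the slope.
- spool: Solder spool, 54 mm across and 36 mm high, upright in the other bay; loose, must not be moved. Origin under its centre.
- kapton: Flat roll of amber tape, 64 mm across and 12 mm high, lying on the bench in front of the track or tray; loose, must not be moved. Origin under its centre.
- black_tape: Roll of black tape, 68 mm across and 19 mm high, lying on the bench at the front left; loose, must not be moved. Origin under its centre.
- big_carton: The larger brown carton, 85 x 120 x 60 mm, lying behind the tray; loose, must not be moved. Origin under its centre.

How it is judged:
By the outcome, as a careful person would: the job done as asked, in the order asked, and still so for the second after the job is handed in, with the robot touching nothing.
It also fails if it takes over 72 s, if anything falls off the work surface, if the arm or the gripper's body presses on something with over 40 N, if the wrist force passes 120 N, or if a joint passes its speed limit or range.

### The arm

A 6-joint arm with a two-finger parallel gripper is mounted at the origin on a cart in front of the work surface, level with it; the furniture and walls round the work are solid. World frame = base frame: x ahead of the robot, y to its left, z up, the work surface at z = 0. Lengths are in m, angles in rad, forces in N, time in s.
With the tool pointing down it reaches from about 0.3 to 0.85 m from the base axis. Payload 5.4 kg.
Tool frame: the origin (TCP) lies where the fingers leave the gripper's body, on its centre line; the fingertips stand 73 mm ahead of it and the grasp point (between the pads) lies hold_point_z ahead of it (hold_point_z is the distance from the TCP to the grasp point, in m); z points along the fingers, y is the line along which they close (so a half turn about z gives the same grasp; the last joint's range is limited). The gripper opens to 85 mm and grips with 20 to 120 N. Pads are 22 mm wide; open, the fingers measure 114 mm over their backs; the gripper's body (76 mm by 85 mm) begins 54 mm behind the grasp point. The pads swing forward as they close: fully open they stand 13 mm farther back than shut.
Start: joints at [-1.526, 0.158, 1.597, -0, 1.386, -0.21], TCP at [0.145, -0.556, 0.304] pointing down, gripper open.
Joint ranges: [-2.91, 2.91], [-0.94, 2.29], [0.18, 2.7], [-1.29, 4.43], [0.17, 2.64], [-3, 3]. Speed limits (rad/s): [2.57, 2.57, 3.14, 3.14, 3.14, 3.14].

### API

Orientations are given as a rotation vector (axis times angle).
In Python, from cell import * gives the robot as it stands. The module is installed in compiled form; this text tells all that it offers.
- The arm moves only by the tool servo_tool, never from a script. Its argument "commands" is a list of rows, each a list of 3 entries, a list of its own where there are three numbers: the opening, from 0 (shut) to 1 (fully open), then the shift along the tool's x, y, z in m, then the turn about the tool's z in rad. A call has 1 to 20 rows; each row is the pose to reach, as a shift and turn from the pose commanded when the call began, along the tool's axes at that moment; what a row does not reach only later rows make up. A row lasts 1/8 s, in which the tool goes at most 62.5 mm and 10.7 degrees, less where a joint would pass 70% of its speed; a pose out of reach is approached as far as the arm can. A call with a gripper value outside its range is refused whole. The fingers move at their own pace and stop on an object; the grip force is fixed at half the most. Time passes only in rows, so rows that repeat a pose let the fingers close. It gives the time, the measured TCP pose, the force, the opening and the grip force at its end, in the units of the state.
- get_obs(): the state, without advancing time (a new reading comes with each control period).
- camera(name): name is "scene" or "top" or "wrist"; returns a dict with "color" (420x560x3 uint8, blue, green, red), "range_z" (420x560 float32, m along the optical axis (not along the pixel's ray), 0 where there is no reading), "fovy" (degrees; the focal length in pixels is half the picture's height over the tangent of half this angle, whatever the lens; pixels are square), "cx", "cy" (the principal point, pixels), "world_from_camera" (4x4, takes a point from camera to world coordinates); the wrist camera has in their place "hand_eye" (4x4, takes a point from camera to tool coordinates, whose origin is the TCP and whose axes are the flange's). Camera axes: x right, y up, looking along -z (the intrinsics and any distortion apply to the point x, -y, -z); pixel columns grow to the right and rows downward; lengths in m; the calibration is good to about 2 mm. A picture is of the moment at which its call begins: read the wrist's pose just before it.
- sign_off(): hands the job in; it is judged then, once.
Trained networks look in the newest picture that a camera, given by its name, has taken for a name from the list of things; names that differ only in an ending like _2 or _b are one class to them, and where a whole thing is asked for, a point or a joint stands for the part that bears it (a point fixed in the world has none). Each returns a list of dicts, best first, with "conf" (0 to 1); they miss things now and then, are a little off and sometimes report something else, mostly with a low value. They report only what shows in the picture. A call takes as long as a camera call.
- boxes_of(camera, name): "xyz" ([x, y, z] in m, in the coordinates of the camera as it stood for that picture, good to about 4 mm: the middle of the surface that is visible of it).
- silhouettes(camera, name): "mask" (420x560 bool, what is visible of it).
The state is a dict: "clock": time; "qpos": joint angles; "qd": joint speeds; "tau": joint torques, N m; "eef_pos": TCP position; "ee_rot": TCP orientation; "contact_force": force on the tool from outside, world axes, zero at the start; "ft_torque": the same for the moment, N m; "width": opening from 0.0 (shut) to 1.0 (fully open); "gripper_force": force on a finger pad.
Only numpy, scipy, OpenCV 4.12 (cv2) and the standard library are available. Lean on these libraries where they do the work, as an engineer would, in place of code of your own. Each camera call takes 0.05 s, during which the arm holds its last target. There are 200 camera calls.

## Working session

There is one attempt and no reset: what is moved stays moved. The work goes in short steps, Python scripts to look and compute and a tool call to move; the robot and the scene stay as the last step left them, time stands still between calls to the robot, and variables do not carry over. Pictures are saved under pics/ and viewed, at most 10 in all, crops included, and the job is handed in when it is done.

Besides the shell and the picture viewer there is one more tool, called after "Emit:" by a JSON object that holds its "name" and its "arguments". servo_tool: Moves the arm, as the interface text tells. Its arguments: {"type":"object","properties":{"commands":{"type":"array","items":{"type":"array"}}},"required":["commands"]}

```bash
mkdir -p pics
cat > h.py <<'E'
from cell import *
import numpy as np, cv2
from scipy.spatial.transform import Rotation as R
def T(o):
    M=np.eye(4);M[:3,:3]=R.from_rotvec(o["ee_rot"]).as_matrix();M[:3,3]=o["eef_pos"];return M
def cam(n):
    o=get_obs();c=camera(n)
    c["W"]=c["world_from_camera"] if n!="wrist" else T(o)@c["hand_eye"]
    return c
def cloud(c):
    z=c["range_z"];f=210/np.tan(np.radians(c["fovy"])/2)
    v,u=np.mgrid[0:420,0:560]
    P=np.stack([(u-c["cx"])/f*z,-(v-c["cy"])/f*z,-z,np.ones_like(z)],-1)
    return (P@c["W"].T)[...,:3]
def w(c,p): return (c["W"]@np.r_[p,1])[:3]
E
python3 - <<'E'
from h import *
o=get_obs();print({k:np.round(v,3) for k,v in o.items()})
for n in("scene","top"):
    c=cam(n);cv2.imwrite(f"pics/{n}0.png",c["color"]);P=cloud(c)
    print(n,c["fovy"],c.keys(),np.round(c["W"],3).tolist())
    for t in("carton","tray","track","spool","kapton","black_tape","big_carton"):
        for d in silhouettes(n,t)[:2]:
            m=d["mask"]&(c["range_z"]>0);q=P[m]
            if len(q)<10: continue
            top=q[q[:,2]>np.percentile(q[:,2],95)-.006]
            r=cv2.minAreaRect((top[:,:2]*1000).astype(np.float32))
            print(t,round(d["conf"],2),len(q),"med",np.round(np.median(q,0),3),"zmax",round(np.percentile(q[:,2],95),3),"toprect",np.round(r[0],0),np.round(r[1],0),round(r[2],1))
E
```

```text
{'clock': np.float64(0.0), 'qpos': array([-1.526,  0.159,  1.598, -0.   ,  1.386, -0.21 ]), 'qd': array([-0.001, -0.002,  0.001,  0.001,  0.001,  0.002]), 'tau': array([ 1.0000e-03, -3.9601e+01, -3.3143e+01, -0.0000e+00,  8.0000e-03,
       -0.0000e+00]), 'eef_pos': array([ 0.145, -0.556,  0.303]), 'ee_rot': array([-3.114, -0.399, -0.   ]), 'contact_force': array([-0.461,  0.233,  0.163]), 'ft_torque': array([ 0.046,  0.038, -0.009]), 'gripper_force': np.float64(0.0), 'width': np.float64(1.001)}
scene 52.118216855407354 dict_keys(['color', 'range_z', 'fovy', 'cx', 'cy', 'world_from_camera', 'W']) [[-0.718, 0.387, -0.578, -0.051], [-0.696, -0.39, 0.603, 0.687], [0.008, 0.835, 0.55, 0.699], [0.0, 0.0, 0.0, 1.0]]
carton 0.68 888 med [0.61  0.069 0.07 ] zmax 0.097 toprect [627.  58.] [47. 61.] 4.8
carton 0.21 763 med [0.414 0.302 0.019] zmax 0.022 toprect [419. 299.] [66. 67.] 48.2
tray 0.64 1175 med [0.593 0.032 0.027] zmax 0.041 toprect [624.  12.] [ 97. 193.] 10.8
track 0.65 2853 med [ 0.521 -0.191  0.052] zmax 0.077 toprect [ 616. -217.] [150.  88.] 0.4
track 0.33 909 med [0.61  0.06
[... 637 characters left out ...]
58 699 med [0.621 0.054 0.095] zmax 0.098 toprect [629.  55.] [46. 60.] 5.5
tray 0.8 2070 med [0.618 0.002 0.007] zmax 0.041 toprect [626.  10.] [ 96. 190.] 10.3
tray 0.74 636 med [0.62  0.056 0.095] zmax 0.098 toprect [629.  56.] [45. 57.] 4.5
track 0.85 4808 med [ 0.518 -0.211  0.054] zmax 0.077 toprect [ 615. -218.] [ 86. 149.] 89.4
spool 0.69 429 med [ 0.626 -0.035  0.042] zmax 0.044 toprect [628. -35.] [51. 53.] 64.4
black_tape 0.78 554 med [0.424 0.296 0.019] zmax 0.022 toprect [422. 294.] [67. 64.] 37.0
black_tape 0.56 710 med [0.621 0.056 0.095] zmax 0.098 toprect [629.  55.] [46. 60.] 5.5
big_carton 0.71 2053 med [ 0.784 -0.054  0.06 ] zmax 0.063 toprect [794. -55.] [ 87. 121.] 12.0
```

View pics/scene0.png

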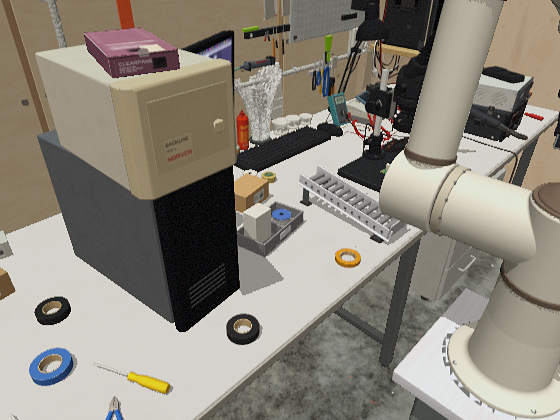

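View pics/top0.png

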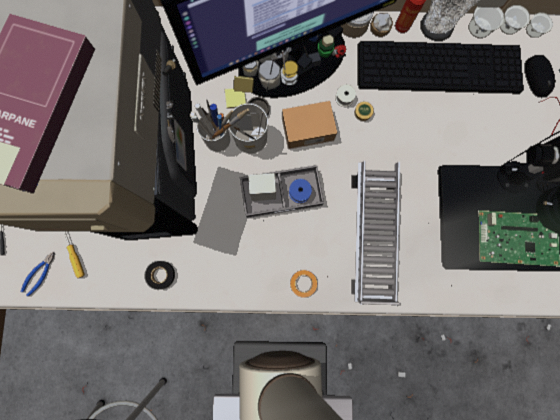

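The scene view shows the carton upright in the left tray bay (257,220), the spool at (281,214), the amber tape at (347,257) and the track at (350,205). In the top view the carton is at (262,183) and the track runs along column 380, with the tall cabinet to the left of column 195.

```bash
cat >> h.py <<'E'
def go(x,y,z,yaw=None):
    "shift in tool axes, and turn, from present pose to world TCP target / heading (deg) of tool x"
    o=get_obs();M=T(o);s=M[:3,:3].T@(np.array([x,y,z])-M[:3,3])
    h=np.degrees(np.arctan2(M[1,0],M[0,0]));t=0 if yaw is None else -np.radians((yaw-h+90)%180-90)
    print("shift",np.round(s,4),"turn",round(t,4),"heading",round(h,2),"tool z",np.round(M[:3,2],3),"pos",np.round(o["eef_pos"],4))
E
python3 - <<'E'
import h
from h import *
print([n for n in dir(h) if 'hold' in n.lower()], globals().get("hold_point_z"))
c=cam("top");P=cloud(c)
s=cam("scene");Q=cloud(s)
for n,p in(("top",P),("scene",Q)):
    q=p.reshape(-1,3);k=(q[:,2]>.12)&(q[:,1]>.05)&(q[:,1]<.4)&(q[:,0]>.3)&(q[:,0]<.9)
    q=q[k]
    for a in np.arange(.3,.9,.1):
        b=q[(q[:,0]>=a)&(q[:,0]<a+.1)]
        if len(b):print(n,"x",round(a,1),"ymin",np.round(np.percentile(b[:,1],[0,2,10]),3),"z",b[np.argmin(b[:,1]),2].round(3),len(b))
    k=(np.abs(p[...,1]+.2175)<.032)&(p[...,0]>.34)&(p[...,0]<.72)&(p[...,2]>.01)
    q=p[k]
    # envelope of roller tops
    xs=np.arange(.36,.70,.0125);e=[(x+.006,np.percentile(q[(q[:,0]>=x)&(q[:,0]<x+.0125)][:,2],90)) for x in xs if ((q[:,0]>=x)&(q[:,0]<x+.0125)).sum()>5]
    print(n,np.round(e,3).tolist())
d=silhouettes("top","track")
d=boxes_of("top","track_load");print([ (w(c,i["xyz"]).round(3),i["conf"]) for i in d[:2]])
q=P.reshape(-1,3);
for x in np.arange(.40,.68,.05):
    k=(abs(q[:,0]-x)<.012)&(q[:,1]<-.15)&(q[:,1]>-.28)
    b=q[k];zt=np.percentile(b[:,2],97);b=b[b[:,2]>zt-.006];print("rails x",round(x,2),"z",zt.round(3),"y",b[:,1].min().round(4),b[:,1].max().round(4))
go(.628,.056,.26,5)
E
```

```text
['hold_point_z'] 0.0539
top x 0.4 ymin [0.223 0.226 0.232] z 0.365 3080
top x 0.5 ymin [0.212 0.214 0.22 ] z 0.159 14329
top x 0.6 ymin [0.21  0.213 0.221] z 0.227 13857
top x 0.7 ymin [0.056 0.134 0.222] z 0.143 9778
top x 0.8 ymin [0.083 0.096 0.113] z 0.351 6451
top [[0.366, 0.062], [0.378, 0.035], [0.391, 0.041], [0.404, 0.041], [0.416, 0.045], [0.429, 0.045], [0.441, 0.048], [0.454, 0.05], [0.466, 0.052], [0.479, 0.053], [0.491, 0.055], [0.504, 0.056], [0.516, 0.059], [0.529, 0.06], [0.541, 0.062], [0.554, 0.063], [0.566, 0.066], [0.579, 0.068], [0.591, 0.069], [0.604, 0.072], [0.616, 0.072], [0.629, 0.074], [0.641, 0.076], [0.654, 0.077], [0.666, 0.079]]
scene x 0.4 ymin [0.225 0.237 0.255] z 0.427 9790
scene x 0.5 ymin [0.216 0.227 0.251] z 0.301 11774
scene x 0.6 ymin [0.23  0.238 0.288] z 0.517 1247
scene x 0.7 ymin [0.26  0.278 0.317] z 0.548 552
scene x 0.8 ymin [0.394 0.394 0.396] z 0.334 10
scene [[0.366, 0.058], [0.378, 0.04], [0.391, 0.041], [0.404, 0.043], [0.416, 0.045], [0.429, 0.047], [0.441, 0.049], [0.454, 0.05], [0.466, 0.052], [0.479, 0.053], [0.491, 0.054], [0.504, 0.058], [0.516, 0.059], [0.529, 0.061], [0.541, 0.063], [0.554, 0.064], [0.566, 0.066], [0.579, 0.068], [0.591, 0.068], [0.604, 0.072], [0.616, 0.073], [0.629, 0.075], [0.641, 0.076], [0.654, 0.078], [0.666, 0.079]]
[(array([ 0.52 , -0.208,  0.054]), 0.66)]
rails x 0.4 z 0.048 y -0.2566 -0.1736
rails x 0.45 z 0.057 y -0.2586 -0.174
rails x 0.5 z 0.063 y -0.2583 -0.1748
rails x 0.55 z 0.071 y -0.2597 -0.1758
rails x 0.6 z 0.077 y -0.2598 -0.1762
rails x 0.65 z 0.085 y -0.2616 -0.1773
shift [ 0.6219 -0.4709  0.0439] turn 0.1675 heading 14.6 tool z [ 0.  0. -1.] pos [ 0.1449 -0.5564  0.3039]
```

Emit:
{"name": "servo_tool", "arguments": {"commands": [[1, [0.311, -0.235, 0.02], 0.08], [1, [0.311, -0.235, 0.02], 0.08], [1, [0.311, -0.235, 0.02], 0.08], [1, [0.311, -0.235, 0.02], 0.08], [1, [0.311, -0.235, 0.02], 0.08], [1, [0.622, -0.471, 0.044], 0.1675], [1, [0.622, -0.471, 0.044], 0.1675], [1, [0.622, -0.471, 0.044], 0.1675], [1, [0.622, -0.471, 0.044], 0.1675], [1, [0.622, -0.471, 0.044], 0.1675], [1, [0.622, -0.471, 0.044], 0.1675], [1, [0.622, -0.471, 0.044], 0.1675], [1, [0.622, -0.471, 0.044], 0.1675], [1, [0.622, -0.471, 0.044], 0.1675], [1, [0.622, -0.471, 0.044], 0.1675], [1, [0.622, -0.471, 0.044], 0.1675], [1, [0.622, -0.471, 0.044], 0.1675]]}}

```text
clock: 3.12
eef_pos: [0.6278, 0.0553, 0.2602]
ee_rot: [3.139, 0.135, 0.0]
contact_force: [-0.7, 0.2, 0.3]
width: 0.998
gripper_force: 0.0
```

```bash
cat >> h.py <<'E'
def top(c,name,zlo,zhi,box):
    "rect of points within height band and xy box"
    q=cloud(c)[c["range_z"]>0].reshape(-1,3)
    k=(q[:,2]>zlo)&(q[:,2]<zhi)&(q[:,0]>box[0])&(q[:,0]<box[1])&(q[:,1]>box[2])&(q[:,1]<box[3])
    q=q[k]
    r=cv2.minAreaRect((q[:,:2]*1000).astype(np.float32));print(name,len(q),"med",np.round(np.median(q,0),4),"rect",np.round(r[0],1),np.round(r[1],1),round(r[2],1))
E
python3 - <<'E'
from h import *
c=cam("wrist");cv2.imwrite("pics/w1.png",c["color"])
top(c,"wrist",.088,.105,(.56,.7,-.02,.13));top(c,"walls",.034,.047,(.55,.7,-.1,.125))
go(.628,.056,.125,5)
E
```

```text
wrist 4583 med [0.6317 0.0564 0.0948] rect [629.9  56.3] [45.2 60.2] 5.1
walls 7049 med [ 0.6318 -0.0216  0.0398] rect [627.3  11. ] [ 96.4 190.4] 10.4
shift [ 1.000e-04 -6.000e-04  1.351e-01] turn -0.0011 heading 4.94 tool z [ 0. -0. -1.] pos [0.6279 0.0554 0.2601]
```

View pics/w1.png

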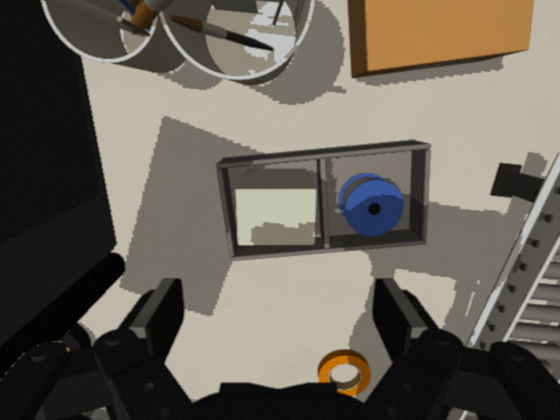

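The wrist view shows the carton in the left bay at (276,216), square with the tool. The spool is at (370,207). The fit gives (0.630, 0.056) with a top height of 0.095, which is what it must be.

Emit:
{"name": "servo_tool", "arguments": {"commands": [[1, [0.001, -0.0005, 0.06], 0], [1, [0.001, -0.0005, 0.11], 0], [1, [0.001, -0.0005, 0.14], 0], [1, [0.001, -0.0005, 0.14], 0], [0.3, [0.001, -0.0005, 0.14], 0], [0.3, [0.001, -0.0005, 0.14], 0], [0.3, [0.001, -0.0005, 0.14], 0], [0.3, [0.001, -0.0005, 0.14], 0], [0.3, [0.001, -0.0005, 0.14], 0], [0.3, [0.001, -0.0005, 0.14], 0]]}}

```text
clock: 4.42
eef_pos: [0.6308, 0.0566, 0.1227]
ee_rot: [3.138, 0.137, 0.008]
contact_force: [-0.0, 1.0, 6.7]
width: 0.696
gripper_force: 65.5
```

Emit:
{"name": "servo_tool", "arguments": {"commands": [[0.3, [0, 0, -0.03], 0], [0.3, [0, 0, -0.08], 0], [0.3, [0, 0, -0.12], 0], [0.3, [0, 0, -0.12], 0], [0.3, [0, 0, -0.12], 0]]}}

```text
clock: 5.05
eef_pos: [0.6283, 0.0568, 0.2385]
ee_rot: [-3.138, -0.137, 0.004]
contact_force: [-0.0, -0.6, -1.4]
width: 0.697
gripper_force: 65.3
```

Run:
```python
from h import *
go(.52,.09,.14,0); o=get_obs();print(o["width"],o["gripper_force"],o["contact_force"])
```

```text
shift [-0.1048 -0.0425  0.0988] turn 0.0873 heading 5.0 tool z [-0.002  0.    -1.   ] pos [0.6283 0.0568 0.2385]
0.6972902445129161 65.26735424995422 [-0.04236918 -0.56744438 -1.41361644]
```

Emit:
{"name": "servo_tool", "arguments": {"commands": [[0.3, [-0.05, -0.02, 0], 0.04], [0.3, [-0.105, -0.0425, 0], 0.087], [0.3, [-0.105, -0.0425, 0.04], 0.087], [0.3, [-0.105, -0.0425, 0.08], 0.087], [0.3, [-0.105, -0.0425, 0.105], 0.087], [0.3, [-0.105, -0.0425, 0.114], 0.087], [0.3, [-0.105, -0.0425, 0.118], 0.087], [0.3, [-0.105, -0.0425, 0.12], 0.087], [0.3, [-0.105, -0.0425, 0.12], 0.087]]}}

```text
clock: 6.18
eef_pos: [0.5213, 0.0899, 0.1206]
ee_rot: [3.141, 0.0, 0.002]
contact_force: [-0.3, -0.7, -2.2]
width: 0.698
gripper_force: 65.3
```

Not yet touching; I'll lower in small steps.

Emit:
{"name": "servo_tool", "arguments": {"commands": [[0.3, [0, 0, 0.001], 0], [0.3, [0, 0, 0.002], 0], [0.3, [0, 0, 0.003], 0], [0.3, [0, 0, 0.003], 0]]}}

```text
clock: 6.68
eef_pos: [0.521, 0.0899, 0.1177]
ee_rot: [3.141, 0.001, 0.0]
contact_force: [-3.3, -0.1, 5.2]
width: 0.695
gripper_force: 66.0
```

Emit:
{"name": "servo_tool", "arguments": {"commands": [[1, [0, 0, 0], 0], [1, [0, 0, 0], 0], [1, [0, 0, 0], 0], [1, [0, 0, 0], 0], [1, [0, 0, -0.03], 0], [1, [0, 0, -0.08], 0], [1, [0, 0, -0.13], 0], [1, [0, 0, -0.13], 0], [0, [0, 0, -0.13], 0], [0, [0, 0, -0.13], 0], [0, [0, 0, -0.13], 0], [0, [0, 0, -0.13], 0]]}}

```text
clock: 8.18
eef_pos: [0.5205, 0.0899, 0.2462]
ee_rot: [-3.142, -0.001, 0.002]
contact_force: [-0.7, -0.6, -0.1]
width: 0.144
gripper_force: 0.0
```

Run:
```python
from h import *
for n in("wrist","top"):
    c=cam(n);cv2.imwrite(f"pics/{n}2.png",c["color"]);top(c,n,.08,.1,(.45,.57,.03,.16))
print(get_obs()["width"]);go(.585,.09,.15,0)
```

```text
wrist 4968 med [0.5223 0.0895 0.0899] rect [520.1  89.2] [59.9 45.8] 90.0
top 62 med [0.5001 0.0936 0.09  ] rect [502.  98.] [10.9 39.9] 0.3
0.0013948566991969745
shift [ 0.0644 -0.0001  0.0965] turn 0.0003 heading 0.02 tool z [-0.001  0.    -1.   ] pos [0.5206 0.0899 0.2465]
```

View pics/wrist2.png

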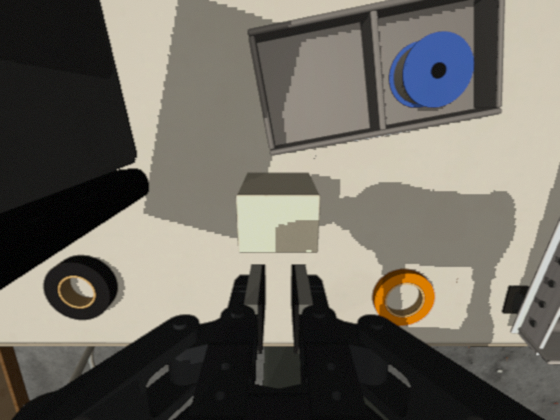

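The wrist view shows the carton alone upright on the bench at (278,220), with its top at 0.090 and a fit of (0.520, 0.089). Next I go behind it with shut fingers and push near the top towards the robot.

Emit:
{"name": "servo_tool", "arguments": {"commands": [[0, [0.0644, 0, 0], 0], [0, [0.0644, 0, 0], 0], [0, [0.0644, 0, 0.05], 0], [0, [0.0644, 0, 0.0975], 0], [0, [0.0644, 0, 0.0975], 0], [0, [0.05, 0, 0.0975], 0], [0, [0.04, 0, 0.0975], 0], [0, [0.032, 0, 0.0975], 0], [0, [0.026, 0, 0.0975], 0], [0, [0.02, 0, 0.0975], 0], [0, [0.014, 0, 0.0975], 0], [0, [0.014, 0, 0.0975], 0]]}}

```text
clock: 9.78
eef_pos: [0.5341, 0.09, 0.1491]
ee_rot: [-3.142, -0.001, 0.002]
contact_force: [0.3, -0.1, -1.1]
width: -0.0
gripper_force: 0.1
```

Run:
```python
from h import *
c=cam("scene");cv2.imwrite("pics/s3.png",cv2.resize(c["color"][150:330,200:400],None,fx=3,fy=3))
P=cloud(c)
for n in ("scene",):
    d=silhouettes(n,"carton")[:1]
    for i in d:q=P[i["mask"]];print(i["conf"],np.median(q,0).round(3),np.percentile(q[:,2],[5,95]).round(3),np.percentile(q[:,0],[3,97]).round(3))
```

```text
0.78 [0.493 0.109 0.072] [0.013 0.098] [0.475 0.526]
```

View pics/s3.png

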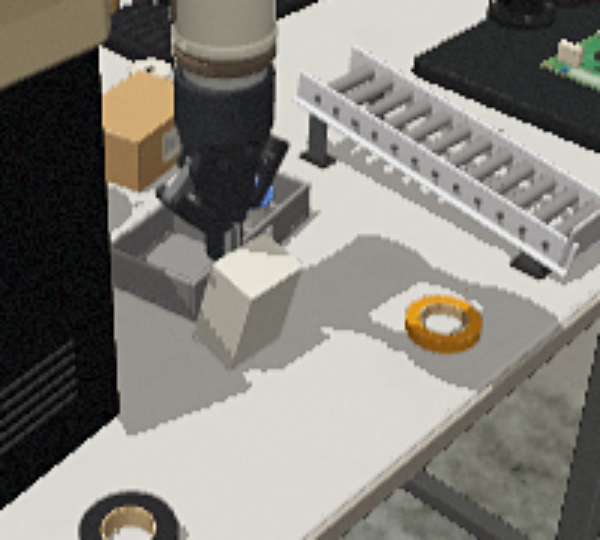

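The enlarged crop shows the carton at (250,310) leaning towards the robot with its foot in place, so it is tipping and not sliding. I'll keep pushing.

Emit:
{"name": "servo_tool", "arguments": {"commands": [[0, [-0.004, 0, 0], 0], [0, [-0.008, 0, 0], 0], [0, [-0.012, 0, 0], 0], [0, [-0.016, 0, 0], 0], [0, [-0.02, 0, 0], 0], [0, [-0.024, 0, 0], 0], [0, [-0.024, 0, 0], 0], [0, [-0.024, 0, 0], 0], [0, [-0.024, 0, 0], 0], [0, [-0.024, 0, -0.06], 0], [0, [-0.024, 0, -0.1], 0], [1, [-0.024, 0, -0.1], 0], [1, [-0.024, 0, -0.1], 0], [1, [-0.024, 0, -0.1], 0], [1, [-0.024, 0, -0.1], 0]]}}

```text
clock: 11.75
eef_pos: [0.5102, 0.0899, 0.2481]
ee_rot: [-3.141, -0.0, 0.004]
contact_force: [-0.1, 0.3, -0.3]
width: 0.846
gripper_force: 0.0
```

Run:
```python
from h import *
c=cam("wrist");cv2.imwrite("pics/w4.png",c["color"]);top(c,"w",.03,.06,(.36,.56,.03,.16))
c=cam("top");top(c,"t",.03,.06,(.36,.56,.03,.16))
go(.45,.09,.15,0)
```

```text
w 5952 med [0.4551 0.0896 0.0447] rect [449.3  89.2] [60.1 89.9] 90.0
t 582 med [0.451  0.1013 0.0456] rect [448.3  99.6] [37.6 90.5] 88.9
shift [-0.0603 -0.0001  0.0987] turn 0.0003 heading 0.02 tool z [-0.001  0.    -1.   ] pos [0.5104 0.0899 0.2486]
```

View pics/w4.png

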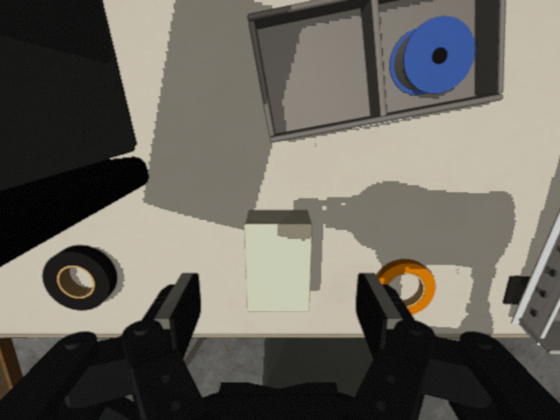

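The wrist view shows the carton lying flat at (278,268). It measures 60 x 90 mm with its top at 0.045, so it is on a broad side and untouched. I'll take it up by the 60 mm sides.

Emit:
{"name": "servo_tool", "arguments": {"commands": [[1, [-0.061, 0.0007, 0.03], 0], [1, [-0.061, 0.0007, 0.08], 0], [1, [-0.061, 0.0007, 0.13], 0], [1, [-0.061, 0.0007, 0.163], 0], [1, [-0.061, 0.0007, 0.163], 0], [1, [-0.061, 0.0007, 0.163], 0], [0.3, [-0.061, 0.0007, 0.163], 0], [0.3, [-0.061, 0.0007, 0.163], 0], [0.3, [-0.061, 0.0007, 0.163], 0], [0.3, [-0.061, 0.0007, 0.163], 0], [0.3, [-0.061, 0.0007, 0.163], 0], [0.3, [-0.061, 0.0007, 0.13], 0], [0.3, [-0.061, 0.0007, 0.08], 0], [0.3, [-0.061, 0.0007, 0.03], 0], [0.3, [-0.061, 0.0007, 0], 0], [0.3, [-0.061, 0.0007, 0], 0]]}}

```text
clock: 13.85
eef_pos: [0.4513, 0.0891, 0.2524]
ee_rot: [3.141, 0.001, 0.011]
contact_force: [1.0, 0.2, -1.9]
width: 0.692
gripper_force: 65.9
```

Run:
```python
from h import *
o=get_obs();print(o["width"],o["gripper_force"]);go(.61,-.2185,.22,-1)
```

```text
0.6919705193824168 65.86296558380127
shift [0.1584 0.3077 0.0337] turn 0.0179 heading 0.02 tool z [ 0.007 -0.    -1.   ] pos [0.4513 0.0891 0.2524]
```

Emit:
{"name": "servo_tool", "arguments": {"commands": [[0.3, [0.025, 0.05, 0], 0], [0.3, [0.05, 0.1, 0], 0], [0.3, [0.075, 0.15, 0], 0], [0.3, [0.1, 0.2, 0], 0.018], [0.3, [0.13, 0.25, 0], 0.018], [0.3, [0.15, 0.295, 0], 0.018], [0.3, [0.159, 0.308, 0], 0.018], [0.3, [0.159, 0.308, 0], 0.018], [0.3, [0.159, 0.308, 0.02], 0.018], [0.3, [0.159, 0.308, 0.03], 0.018], [0.3, [0.159, 0.308, 0.03], 0.018]]}}

```text
clock: 15.22
eef_pos: [0.6078, -0.2174, 0.2172]
ee_rot: [-3.139, 0.026, 0.005]
contact_force: [-0.6, 0.4, -1.2]
width: 0.691
gripper_force: 65.9
```

Run:
```python
from h import *
c=cam("wrist");cv2.imwrite("pics/w5.png",c["color"]);P=cloud(c)
q=P[c["range_z"]>0]
for x in np.arange(.40,.70,.03):
    k=(abs(q[:,0]-x)<.012)&(q[:,1]<-.13)&(q[:,1]>-.3)&(q[:,2]>.02)&(q[:,2]<.1)
    b=q[k]
    if len(b)<50: continue
    zt=np.percentile(b[:,2],97);b=b[b[:,2]>zt-.006];print("rails",round(x,2),zt.round(3),b[:,1].min().round(4),b[:,1].max().round(4))
k=(q[:,2]>.15)&(q[:,2]<.19)&(q[:,0]>.5);b=q[k];print(len(b),np.percentile(b,[1,50,99],axis=0).round(4).tolist())
go(.61,-.2185,.17,-1)
```

```text
rails 0.64 0.083 -0.2603 -0.1761
rails 0.67 0.087 -0.2608 -0.1764
30945 [[0.5743, -0.2576, 0.1534], [0.6182, -0.2184, 0.1737], [0.6503, -0.1791, 0.1871]]
shift [0.0017 0.0006 0.0485] turn 0.0004 heading -0.98 tool z [-0.002  0.001 -1.   ] pos [ 0.6084 -0.2179  0.2185]
```

View pics/w5.png

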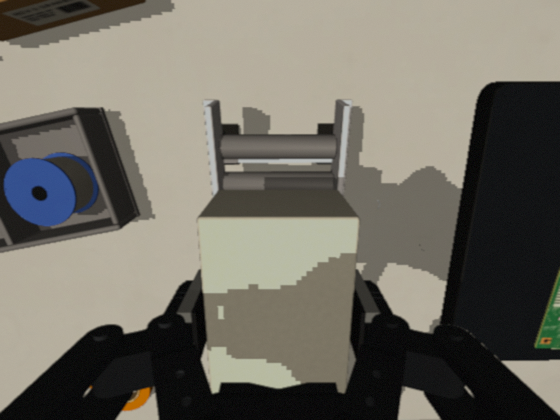

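The wrist view shows the held carton centred between the rails (left (212,140), right (343,140)), and both mid-lines are at y = -0.218. I'll lower it in.

Emit:
{"name": "servo_tool", "arguments": {"commands": [[0.3, [0.0015, 0.0005, 0.025], 0], [0.3, [0.0015, 0.0005, 0.043], 0], [0.3, [0.0015, 0.0005, 0.048], 0], [0.3, [0.0015, 0.0005, 0.05], 0], [0.3, [0.0015, 0.0005, 0.052], 0], [0.3, [0.0015, 0.0005, 0.052], 0]]}}

```text
clock: 16.02
eef_pos: [0.6106, -0.2194, 0.168]
ee_rot: [3.141, -0.028, 0.001]
contact_force: [-0.8, -0.3, -1.1]
width: 0.687
gripper_force: 65.9
```

Emit:
{"name": "servo_tool", "arguments": {"commands": [[0.3, [0, -0.0006, 0.001], 0], [0.3, [0, -0.0006, 0.002], 0], [0.3, [0, -0.0006, 0.003], 0], [0.3, [0, -0.0006, 0.003], 0]]}}

```text
clock: 16.52
eef_pos: [0.6103, -0.2186, 0.1642]
ee_rot: [-3.141, 0.028, 0.0]
contact_force: [-0.4, 1.0, -2.8]
width: 0.688
gripper_force: 65.9
```

Emit:
{"name": "servo_tool", "arguments": {"commands": [[0.3, [0, 0, 0.001], 0], [0.3, [0, 0, 0.002], 0], [0.3, [0, 0, 0.002], 0]]}}

```text
clock: 16.9
eef_pos: [0.6103, -0.2187, 0.1623]
ee_rot: [-3.141, 0.028, 0.0]
contact_force: [0.1, 0.1, -2.0]
width: 0.689
gripper_force: 65.9
```

Emit:
{"name": "servo_tool", "arguments": {"commands": [[0.3, [0, 0, 0.001], 0], [0.3, [0, 0, 0.002], 0], [0.3, [0, 0, 0.003], 0], [0.3, [0, 0, 0.003], 0]]}}

```text
clock: 17.4
eef_pos: [0.6118, -0.2187, 0.1618]
ee_rot: [3.141, -0.028, 0.007]
contact_force: [-0.3, 2.7, 7.7]
width: 0.689
gripper_force: 67.2
```

Emit:
{"name": "servo_tool", "arguments": {"commands": [[1, [0, 0, -0.001], 0], [1, [0, 0, -0.001], 0], [1, [0, 0, -0.001], 0], [1, [0, 0, -0.001], 0], [1, [0, 0, -0.001], 0], [1, [0, 0, -0.001], 0], [1, [0, 0, -0.03], 0], [1, [0, 0, -0.08], 0], [1, [0, 0, -0.13], 0], [1, [0, 0, -0.13], 0], [1, [0, 0, -0.13], 0], [1, [0, 0, -0.13], 0], [1, [0, 0, -0.13], 0], [1, [0, 0, -0.13], 0], [1, [0, 0, -0.13], 0], [1, [0, 0, -0.13], 0], [1, [0, 0, -0.13], 0], [1, [0, 0, -0.13], 0], [1, [0, 0, -0.13], 0], [1, [0, 0, -0.13], 0]]}}

```text
clock: 19.9
eef_pos: [0.6103, -0.2187, 0.2894]
ee_rot: [3.141, -0.028, 0.0]
contact_force: [0.7, 0.7, -0.7]
width: 1.0
gripper_force: 0.0
```

Run:
```python
from h import *
c=cam("scene");cv2.imwrite("pics/s6.png",cv2.resize(c["color"][150:330,200:440],None,fx=3,fy=3))
top(c,"s",.075,.14,(.3,.6,-.26,-.18))
P=cloud(c)
for t in("spool","kapton","black_tape","big_carton"):
    d=silhouettes("scene",t)
    if d: print(t,np.median(P[d[0]["mask"]],0).round(3))
```

```text
s 453 med [ 0.4217 -0.2008  0.0888] rect [ 485.9 -219. ] [ 63.7 228.9] 85.5
spool [ 0.62  -0.025  0.041]
kapton [ 0.404 -0.039  0.012]
black_tape [0.416 0.301 0.019]
big_carton [ 0.761 -0.047  0.057]
```

View pics/s6.png

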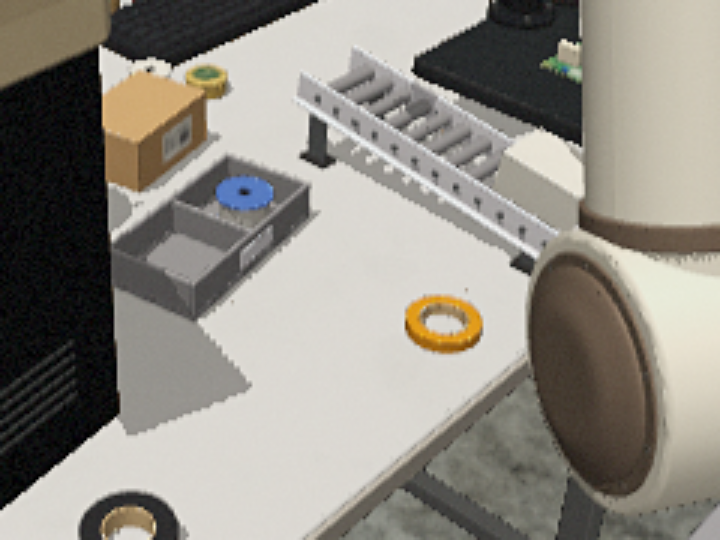

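The crop shows the carton at (540,175), down the track near the stop and partly hidden by the arm; the other things are unmoved. I'll back away and check it is seated.

Emit:
{"name": "servo_tool", "arguments": {"commands": [[1, [0, -0.05, 0], 0], [1, [0, -0.1, 0], 0], [1, [0, -0.15, 0], 0], [1, [0, -0.2, 0], 0], [1, [0, -0.22, 0], 0], [1, [0, -0.22, 0], 0], [1, [0, -0.22, 0], 0], [1, [0, -0.22, 0], 0]]}}

```text
clock: 21.15
eef_pos: [0.6143, -0.0003, 0.2894]
ee_rot: [3.141, -0.031, -0.0]
contact_force: [0.2, 0.5, 0.2]
width: 1.0
gripper_force: 0.0
```

Run:
```python
from h import *
for n in("scene","top"):
    c=cam(n)
    P=cloud(c)
    top(c,n,.072,.11,(.34,.52,-.255,-.18))
    if n=="top":
        q=P[(abs(P[...,1]+.215)<.03)&(P[...,0]>.34)&(P[...,0]<.52)];print([(round(x,3),np.median(q[abs(q[:,0]-x)<.005][:,2]).round(3)) for x in np.arange(.35,.5,.01) if (abs(q[:,0]-x)<.005).any()])
        cv2.imwrite("pics/t7.png",cv2.resize(c["color"][140:330,230:430],None,fx=3,fy=3))
```

```text
scene 618 med [ 0.4095 -0.204   0.0863] rect [ 410.3 -214.5] [63.8 91. ] 89.3
top 1202 med [ 0.4134 -0.2155  0.0879] rect [ 412.8 -216.9] [61.4 92.1] 88.6
[(np.float64(0.35), np.float64(0.001)), (np.float64(0.36), np.float64(0.001)), (np.float64(0.37), np.float64(0.082)), (np.float64(0.38), np.float64(0.084)), (np.float64(0.39), np.float64(0.085)), (np.float64(0.4), np.float64(0.086)), (np.float64(0.41), np.float64(0.088)), (np.float64(0.42), np.float64(0.089)), (np.float64(0.43), np.float64(0.091)), (np.float64(0.44), np.float64(0.092)), (np.float64(0.45), np.float64(0.093)), (np.float64(0.46), np.float64(0.058)), (np.float64(0.47), np.float64(0.049)), (np.float64(0.48), np.float64(0.002)), (np.float64(0.49), np.float64(0.053)), (np.float64(0.5), np.float64(0.004))]
```

View pics/t7.png

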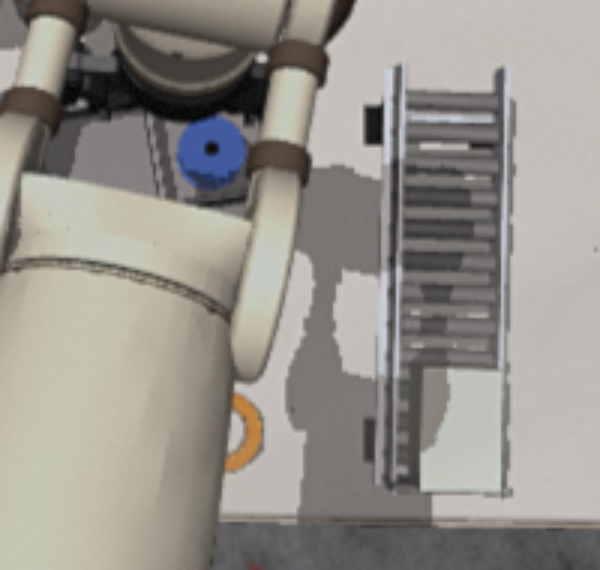

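The crop shows the carton at (460,430), flat on the rollers against the stop. Its length runs along the track and its top slopes about 0.14, with the centre at x = 0.412. Nothing touches it.

```bash
python3 -c "
from cell import *
print(sign_off())"
```

```text
the job is handed in; nothing more can be done
None
```

The carton was stood on end on the bench, tipped onto a broad side, then let go at the top of the track. It rolled down to rest flat against the stop, nothing else was seen to move, and I handed the job in at about 21 s.

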